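# Square a chassis plate in the assembly jig and clip it down

### The arm

A 6-joint arm with a two-finger parallel gripper is mounted at the origin on the work surface. World frame = base frame: x ahead of the robot, y to its left, z up, the work surface at z = 0. Lengths are in m, angles in degrees, forces in N, time in s.
With the tool pointing down it reaches from about 0.375 to 0.9 m from the base axis. Payload 3.1 kg.
Tool frame: the origin (TCP) lies on the centre line of the jaws, within the pads' length; the fingertips stand 25 mm ahead of it and the grasp point (between the pads) lies 6 mm ahead of it; z points along the fingers, y is the line along which they close (so a half turn about z gives the same grasp; the last joint's range is limited). The gripper opens to 87 mm and grips with 3 to 60 N. Pads are 19 mm wide; open, the fingers measure 117 mm over their backs; the gripper's body (75 mm by 190 mm) begins 51 mm behind the grasp point.
Start: joints at [60.819, 30.224, 82.088, -0, 67.689, -10.227], TCP at [0.203, 0.591, 0.248] pointing down, gripper open.
Joint ranges: [-176.69, 176.69], [-43.24, 126.21], [12.49, 139.97], [-82, 262], [0, 151.66], [-163.58, 163.58]. Speed limits (degrees/s): [159.86, 159.86, 180, 180, 180, 180].

### API

Orientations are given as a 3x3 rotation matrix whose columns are the frame's x, y, z axes.
In Python, from rig import * gives the robot as it stands.
- The arm moves only by the tool step_arm, never from a script. Its argument "steps" is a list of rows, each a list of 7 numbers: the shift along the tool's x, y, z normalised to -1 to 1, where 1 is 0.3 m, then the turn, a rotation vector about the tool's x, y, z normalised to -1 to 1, where 1 is 45 degrees, then the gripper's target within -1 to 1 (shut at 1, half-way at 0, fully open at -1). A call has 1 to 8 rows; each row is the pose to reach, as a shift and turn from the pose commanded when the call began, along the tool's axes at that moment; what a row does not reach only later rows make up. A row lasts 1/12 s, in which the tool goes at most 41.7 mm and 7.16 degrees, less where a joint would pass 70% of its speed; a pose out of reach is approached as far as the arm can. A call with a number of a shift or a turn outside -1 to 1 is refused whole. A call with a gripper value outside its range is refused whole. The fingers move at their own pace and stop on an object; the grip force is fixed at half the most. Time passes only in rows, so rows that repeat a pose let the fingers close. It gives the time, the measured TCP pose, the force, the opening and the grip force at its end, in the units of the state.
- read_state(): the state, without advancing time (a new reading comes with each control period).
- capture(name): name is "scene" or "top" or "wrist"; returns a dict with "image" (400x640x3 uint8, red, green, blue), "vertical_fov" (degrees; the focal length in pixels is half the picture's height over the tangent of half this angle, whatever the lens; pixels are square), "cx", "cy" (the principal point, pixels), "k1" (the pictures are not rectified: a ray, as slopes to the right and down, at radius r is drawn at 1 + k1 r^2 times it, then the intrinsics apply), "world_from_camera" (4x4, takes a point from camera to world coordinates); the wrist camera has in their place "T_tool_cam" (4x4, takes a point from camera to tool coordinates, whose origin is the TCP and whose axes are the flange's). Camera axes: x right, y down, z forward; pixel columns grow to the right and rows downward; lengths in m; the calibration is good to about 2 mm. A picture is of the moment at which its call begins: read the wrist's pose just before it. There is no depth.
- hand_in(): hands the job in; it is judged then, once.
The state is a dict: "time_s": time; "joint_positions": joint angles; "qvel": joint speeds; "tau": joint torques, N m; "position": TCP position; "tcp_rot": TCP orientation; "force": force on the tool from outside, world axes, zero at the start; "moment": the same for the moment, N m; "opening": opening from 0.0 (shut) to 1.0 (fully open); "grasp_force": force on a finger pad.
Only numpy, scipy, OpenCV 4.12 (cv2) and the standard library are available. Lean on these libraries where they do the work, as an engineer would, in place of code of your own. Each camera call takes 0.05 s, during which the arm holds its last target. There are 200 camera calls.

### The job

On the brown assembly jig, turn the square aluminium chassis plate in place by pushing the corner with the orange dot, with the notched corner opposite bearing on the steel peg, until its side lies flush against the red stop, and keep it pressed against peg and stop for half a second with a gentle push of about 8 N. Never push the plate with more than 15 N. Only then swing the steel clip by its orange pin all the way over the plate, let go, and leave the loose things lying about where they are.

Things in the scene. Friction and masses are not known exactly. Their poses are not given: they have to be found in the camera images.
- jig: the fixed jig board, dark brown, 195 x 215 mm, 15 mm thick. Origin: on the peg's axis, at table height; z up. In its axes (mm) the board spans x -45..150, y -80..135. It is fixed to the table.
- peg: the steel peg on the jig, diameter 16 mm, standing 18 mm out of the board; origin on its axis where it leaves the board (jig x 0, y 0, z 15). The plate's notch bears on it.
- stop: the red stop block fixed to the jig, 16 mm high above the board, 30 mm wide along jig x (jig x 55..85). Origin: middle of the lower edge of its face that looks towards jig -y; that face lies at jig y = 96 mm.
- plate: loose aluminium chassis plate, 100 x 100 x 10 mm, 0.27 kg, flat on the board, one corner cut out by a 12 x 12 mm notch. Origin: underside, where the peg's axis stands when both inner faces of the notch touch the peg. In its axes (mm, z up) the outline is x -4..96, y -4..96, notch x < 8, y < 8. Home: origin on the peg's axis, axes parallel to the jig's; side y = 96 then touches the stop.
- plate_corner (a point): the plate's dotted corner, opposite the notch (plate x 96, y 96), 20 mm over the table. The plate starts 0.35 to 0.75 rad clockwise of home, notch 3 to 9 mm off the peg. Pushing side x = 96 near it along an arc about the peg turns it home; it slides at 1 to 3 N until it meets the stop. A straight push to jig -x can jam before that, but after it slides the plate along the stop onto the peg.
- clip (a joint): turn of the steel clip, rad: 0 = open, arm along jig -x; grows counter-clockwise seen from above to its end stop at 1.5 = closed, arm along jig -y, over the plate. It stays where left; about 1 N at the pin moves it. The arm is 62 mm long, 16 mm wide, 29 to 35 mm over the table, clear above the plate's top (25 mm).
- clip_pin (a point): the orange upright pin on the clip's arm, 12 mm in diameter, from 35 to 75 mm over the table, 42 mm from the clip's pivot; this point is on its axis half-way up (55 mm).
- clip_pivot (a point): the clip's turning axis (vertical), 32 mm over the table, at jig x 20, y 118.
- standoff: loose brass standoff, 16 mm diameter, 22 mm high, standing on the jig; origin under its centre. Leave alone.
- screw_tin: loose small steel tin, 32 mm diameter, 18 mm high, on the jig; origin under its centre. Leave alone.
- battery: loose green battery pack 110 x 45 x 25 mm beside the jig; origin under its centre. Leave alone.
- wheel: loose black wheel, 68 mm diameter, 28 mm high, lying flat beside the jig; origin under its centre. Leave alone.
- gearmotor: loose yellow gear motor, about 66 x 22 x 19 mm, beside the jig; origin under the gearbox. Leave alone.
There are look-alikes about, which are no part of the job. Of the things like the plate, leave any that is yellow; of the rest the larger one is meant.

How it is judged (in metres and radians):
On the way, in this order (a step that is already met when the one before it is completed fails the run):
1. the plate is turned home and pressed against both peg and stop (4 N or more on each) for 0.3 s, with the clip still open (horizontal distance between plate and peg below 0.0025 m and angle between the x axis of plate and the x axis of jig, either way round below 0.025 rad and contact force between plate and stop above 4 N and contact force between plate and peg above 4 N and value of joint clip below 0.6 rad), for 0.3 s.
2. the clip is swung over the plate (value of joint clip above 1.3 rad), for 0.2 s.
At the end, for the whole second after the job is handed in: The plate lies flat on the jig, at rest, its notch on the peg (within 2.5 mm) and its sides parallel to the jig (within 0.025 rad, side on the stop), and the clip is closed over it (1.3 rad or more) (horizontal distance between plate and peg below 0.0025 m and angle between the x axis of plate and the x axis of jig, either way round below 0.025 rad and height (world z) of plate below 0.018 m and angle between plate's own z axis and vertical below 0.03 rad and value of joint clip above 1.3 rad and linear speed of plate below 0.01 m/s); the robot touches nothing.
It fails at once if the robot pushes the plate with more than 15 N (contact force between plate and the fingers above 15 N or contact force between plate and the arm above 15 N).
It fails at once if a loose bystander (standoff, tin, battery, wheel, gear motor) is moved by more than 15 mm (distance of any of standoff, screw_tin, battery, wheel, gearmotor from where it was at the start of the episode above 0.015 m).
It also fails if it takes over 67 s, if anything falls off the work surface, if the arm or the gripper's body presses on something with over 40 N, if the wrist force passes 120 N, or if a joint passes its speed limit or range.

## Working session

There is one attempt and no reset: what is moved stays moved. The work goes in short steps, Python scripts to look and compute and a tool call to move; the robot and the scene stay as the last step left them, time stands still between calls to the robot, and variables do not carry over. Pictures are saved under pics/ and viewed, at most 10 in all, crops included, and the job is handed in when it is done.

Besides the shell and the picture viewer there is one more tool, called after "Emit:" by a JSON object that holds its "fn" and its "kwargs", one argument or row to a line. step_arm: Moves the arm, as the interface text tells. Scaled input: -1 to 1 covers 0.3 m each way for a shift and 45 degrees each way for a turn. Its arguments: {"type":"object","properties":{"steps":{"type":"array"}},"required":["steps"]}

```bash
mkdir -p pics
cat > h.py <<'E'
from rig import *
import numpy as np, cv2
def ray(c,u,v,T):
    H,W=c["image"].shape[:2]; f=H/2/np.tan(np.radians(c["vertical_fov"])/2)
    d=np.array([(u-c["cx"])/f,(v-c["cy"])/f]); s=d.copy()
    for _ in range(20): s=d/(1+c["k1"]*(s@s))
    return T[:3,3],T[:3,:3]@np.array([s[0],s[1],1])
def wfc(c,st=None):
    if "world_from_camera" in c: return np.array(c["world_from_camera"])
    T=np.eye(4);T[:3,:3]=np.array(st["tcp_rot"]);T[:3,3]=st["position"]
    return T@np.array(c["T_tool_cam"])
def onz(c,u,v,z,T):
    o,d=ray(c,u,v,T); return o+d*(z-o[2])/d[2]
def pix(c,p,T):
    q=np.linalg.inv(T)@np.append(p,1); s=q[:2]/q[2]; s=s*(1+c["k1"]*(s@s))
    f=c["image"].shape[0]/2/np.tan(np.radians(c["vertical_fov"])/2)
    return s*f+[c["cx"],c["cy"]]
E
python3 - <<'E'
from h import *
import pickle
st=read_state(); print(st)
for n in ("top","scene","wrist"):
    s=read_state(); c=capture(n); pickle.dump((c,s),open(n+".pkl","wb"))
    cv2.imwrite(f"pics/{n}0.png",c["image"][:,:,::-1])
    print(n,{k:v for k,v in c.items() if k!="image"})
E
```

```text
{'time_s': 0.0, 'joint_positions': array([ 6.08199861e+01,  3.02793134e+01,  8.21565610e+01, -9.83084381e-04,
        6.76874695e+01, -1.02288897e+01]), 'qvel': array([-0.04112274, -0.05695991,  0.08301705,  0.00595668, -0.04634727,
       -0.00956405]), 'tau': array([ 5.34405099e-04, -4.40044177e+01, -1.76595461e+01,  6.35159388e-02,
        5.81065798e-02, -1.42730578e-04]), 'position': array([0.20263484, 0.59052696, 0.24656687]), 'tcp_rot': array([[-9.45797887e-01,  3.24754192e-01, -1.03572799e-03],
       [ 3.24755636e-01,  9.45796075e-01, -1.88729304e-03],
       [ 3.66681141e-04, -2.12135627e-03, -9.99997683e-01]]), 'force': array([-0.43176141,  0.70937526,  0.31088301]), 'moment': array([-0.02225702,  0.02088212, -0.02706288]), 'grasp_force': 0.0, 'opening': 1.0006971218110294}
top {'vertical_fov': 51.39712089047043, 'cx': 316.41950730341705, 'cy': 202.71713947077578, 'k1': -0.10771946688137951, 'world_from_camera': array([[-1.84055496e-02, -9.98543413e-01,  5.07177217e-02,
         5.16046663e-01],
       [-9.99797888e-01,  1.87916061e-02,  7.14552776e-03,
         1.09972670
[... 344 characters left out ...]
.51820338, -0.65900953,  1.23228941],
       [ 0.83830103, -0.32857212,  0.4350767 , -0.44319657],
       [ 0.00892606, -0.78962372, -0.61352645,  0.69272366],
       [ 0.        ,  0.        ,  0.        ,  1.        ]])}
wrist {'vertical_fov': 69.38856187664113, 'cx': 315.15524804795984, 'cy': 198.78347791885372, 'k1': -0.03994343863369028, 'T_tool_cam': array([[ 8.62179904e-04, -9.61276245e-01, -2.75585263e-01,
         7.50150803e-02],
       [ 9.99999564e-01,  9.27856432e-04, -1.07940527e-04,
        -9.77739701e-06],
       [ 3.59464223e-04, -2.75585050e-01,  9.61276626e-01,
        -1.36358809e-01],
       [ 0.00000000e+00,  0.00000000e+00,  0.00000000e+00,
         1.00000000e+00]])}
```

View pics/top0.png

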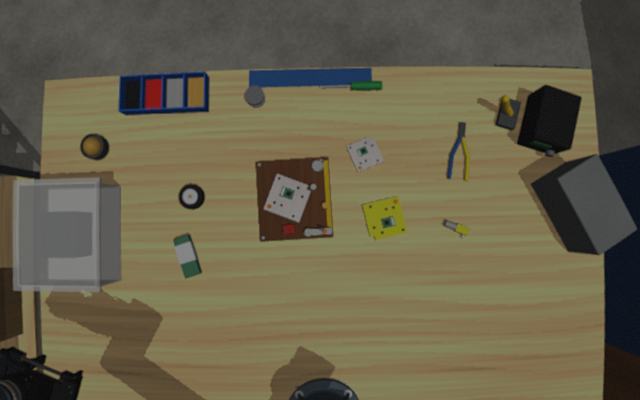

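View pics/wrist0.png

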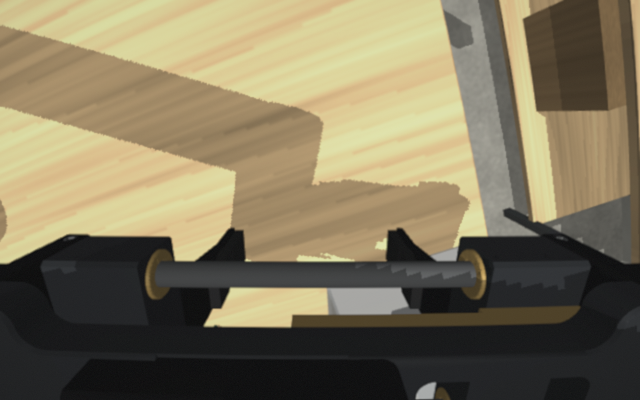

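Candidates for the plate are the white plate on the jig (289,198), a smaller white one off the jig (365,153) and a yellow one (385,217). I choose (289,198), since it is on the jig, not yellow and the larger of the rest. I'll check it in a close crop.

Run:
```python
from h import *
import pickle
c,s=pickle.load(open("top.pkl","rb"))
im=c["image"][145:250,245:345,::-1]
cv2.imwrite("pics/crop1.png",np.clip(cv2.resize(im,None,fx=5.7,fy=5.7,interpolation=cv2.INTER_CUBIC)*1.4,0,255).astype(np.uint8))
c,s=pickle.load(open("scene.pkl","rb"))
for u,v in [(257,163),(329,158),(332,238),(261,241)]:
    cc=pickle.load(open("top.pkl","rb"))[0]
    p=onz(cc,u,v,0.015,wfc(cc)); print(p, pix(c,p,wfc(c)))
```

```text
[0.6811578  0.16583083 0.015     ] [397.76231567 222.0645314 ]
[ 0.69059976 -0.0267685   0.015     ] [339.72878481 252.35561033]
[ 0.47788763 -0.03042935  0.015     ] [293.73412312 206.3020848 ]
[0.47319897 0.15749159 0.015     ] [348.11874121 184.33224928]
```

View pics/crop1.png

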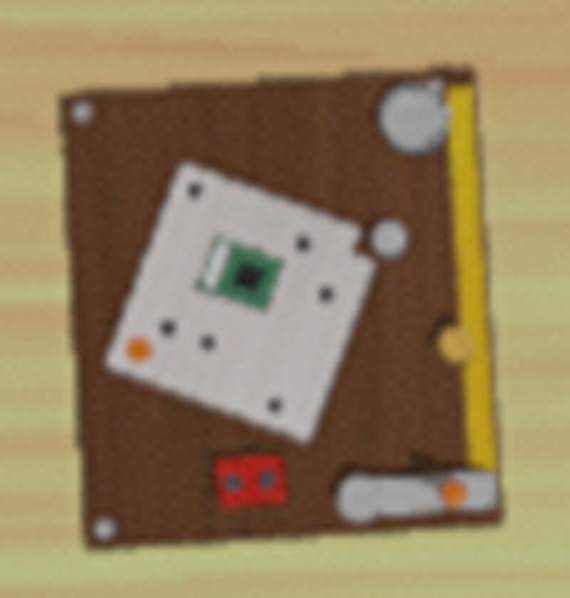

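The crop confirms it: a white plate with an orange dot at (138,350) and its notch by the peg at (388,238). The red stop is at (250,480). The clip has its pivot at (360,498) and its orange pin at (453,493). The standoff is at (457,343) and the tin at (412,118). I'll move over the jig with the gripper closing.

Emit:
{"fn": "step_arm", "kwargs": {
  "steps": [
    [-0.743,-0.625,0,0,0,0,1],
    [-0.743,-0.625,0,0,0,0,1],
    [-0.743,-0.625,0,0,0,0,1],
    [-0.743,-0.625,0,0,0,0,1],
    [-0.743,-0.625,0,0,0,0,1],
    [-0.743,-0.625,0,0,0,0,1],
    [-0.743,-0.625,0,0,0,0,1],
    [-0.743,-0.625,0,0,0,0,1]
  ]
}}

```text
time_s: 0.82
position: [0.3562, 0.3361, 0.2474]
tcp_rot: [[-0.944, 0.331, 0.001], [0.331, 0.944, -0.003], [-0.002, -0.003, -1.0]]
force: [0.3, -0.5, -0.6]
opening: 0.478
grasp_force: 0.0
```

Emit:
{"fn": "step_arm", "kwargs": {
  "steps": [
    [-0.743,-0.625,-0.1,0,0,0,1],
    [-0.743,-0.625,-0.1,0,0,0,1],
    [-0.743,-0.625,-0.1,0,0,0,1],
    [-0.743,-0.625,-0.1,0,0,0,1],
    [-0.743,-0.625,-0.1,0,0,0,1],
    [-0.743,-0.625,-0.1,0,0,0,1],
    [-0.743,-0.625,-0.1,0,0,0,1],
    [-0.743,-0.625,-0.1,0,0,0,1]
  ]
}}

```text
time_s: 1.48
position: [0.5082, 0.086, 0.2786]
tcp_rot: [[-0.944, 0.33, 0.007], [0.33, 0.944, -0.003], [-0.008, -0.001, -1.0]]
force: [1.0, 0.6, 0.3]
opening: 0.013
grasp_force: 0.0
```

Run:
```python
from h import *
import pickle
s=read_state(); c=capture("wrist"); pickle.dump((c,s),open("w1.pkl","wb"))
cv2.imwrite("pics/w1.png",c["image"][:,:,::-1]); print(s["time_s"],s["position"],s["tcp_rot"],s["qvel"],s["force"],s["opening"])
```

```text
1.4833 [0.50816601 0.08603428 0.2786267 ] [[-9.43789897e-01  3.30472100e-01  6.98719747e-03]
 [ 3.30456938e-01  9.43815452e-01 -3.25659736e-03]
 [-7.67083951e-03 -7.64575806e-04 -9.99970286e-01]] [ 3.41160427 -0.72764423  3.22739041  4.59628684  2.21607582  3.44681627] [0.9798841  0.59296347 0.32532859] 0.012692035663973283
```

View pics/w1.png

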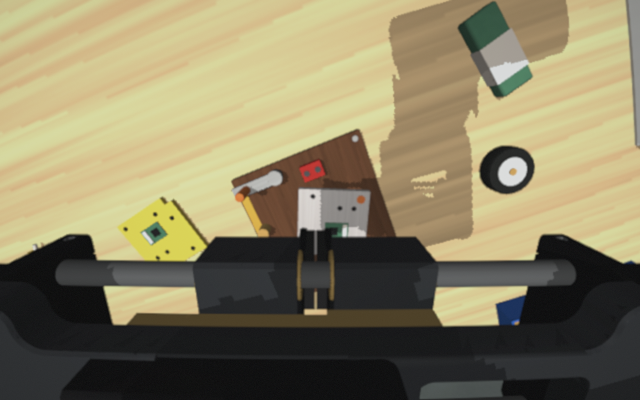

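The wrist view has the jig's far half hidden behind the fingers; the stop is at (312,170), the clip at (260,183) and the dot at (361,199). I'll shift outward so the whole jig is above the fingers.

Emit:
{"fn": "step_arm", "kwargs": {
  "steps": [
    [-0.5,0,0.2,0,0,0,1],
    [-0.5,0,0.2,0,0,0,1],
    [-0.5,0,0.2,0,0,0,1],
    [-0.5,0,0.2,0,0,0,1],
    [-0.5,0,0.2,0,0,0,1],
    [-0.5,0,0.2,0,0,0,1],
    [-0.5,0,0.2,0,0,0,1],
    [-0.5,0,0.2,0,0,0,1]
  ]
}}

```text
time_s: 2.2
position: [0.6431, 0.0445, 0.218]
tcp_rot: [[-0.946, 0.323, -0.001], [0.323, 0.946, 0.0], [0.001, 0.0, -1.0]]
force: [0.7, 0.7, -0.2]
opening: 0.006
grasp_force: 0.0
```

Run:
```python
from h import *
import pickle
s=read_state(); c=capture("wrist"); pickle.dump((c,s),open("w2.pkl","wb"))
cv2.imwrite("pics/w2.png",cv2.resize(c["image"][:260,140:500,::-1],None,fx=2.2,fy=2.2)); print(s["time_s"],s["position"],s["qvel"],s["force"],s["opening"])
```

```text
2.2 [0.64313968 0.04454544 0.21795511] [-0.13134406 -0.82831651 -0.04877839 -0.17400568 -0.27386447 -0.14755344] [ 0.74659479  0.69263435 -0.17638485] 0.0056851183963260695
```

View pics/w2.png

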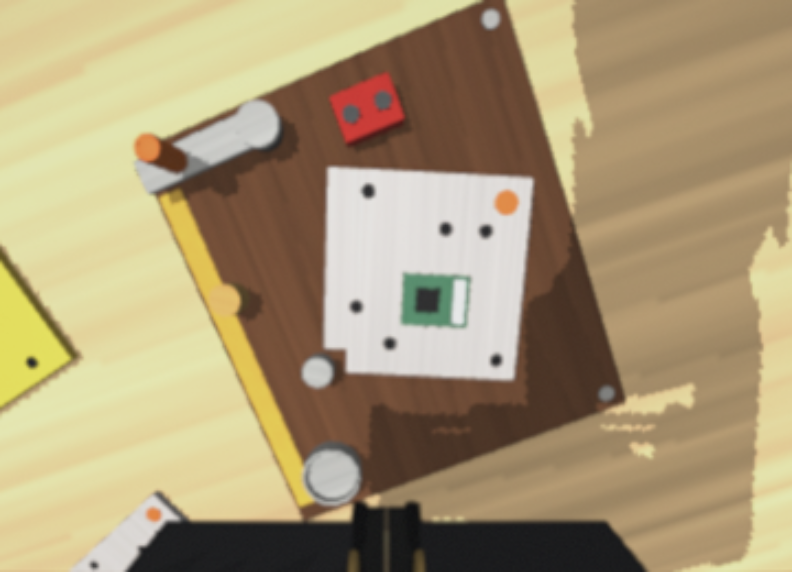

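The view shows the whole jig: dot (507,202), peg top (317,372), stop (368,108), clip pivot (258,124), pin top (147,147), standoff (228,299), tin (332,474). I'll measure these now.

```bash
cat > meas.py <<'E'
from h import *
import pickle,sys
def run(f):
    c,s=pickle.load(open(f,"rb")); T=wfc(c,s); im=c["image"]; hsv=cv2.cvtColor(im,cv2.COLOR_RGB2HSV)
    P=lambda q,z: onz(c,q[0],q[1],z,T)[:2]
    def blobs(m):
        cs,_=cv2.findContours(m.astype(np.uint8),cv2.RETR_EXTERNAL,cv2.CHAIN_APPROX_NONE); return cs
    return c,s,T,im,hsv,P,blobs
E
python3 - <<'E'
from meas import *
c,s,T,im,hsv,P,blobs=run("w2.pkl")
h,S,V=[hsv[:,:,i].astype(int) for i in range(3)]
red=((h<6)|(h>174))&(S>150)&(V>90); orange=(h>=7)&(h<16)&(S>150)&(V>150)
for n,m,z in (("red",red,.031),("orange",orange,None)):
    for k in blobs(m):
        if cv2.contourArea(k)<20: continue
        r=cv2.minAreaRect(k); print(n,cv2.contourArea(k),r[0],r[1])
        if n=="red": b=cv2.boxPoints(r); print(b, [np.round(P(q,.031),4) for q in b])
        else: print([np.round(P(r[0],zz),4) for zz in (.025,.075)])
# plate white: low sat, bright
m=((S<40)&(V>150)); m=cv2.morphologyEx(m.astype(np.uint8),cv2.MORPH_OPEN,np.ones((3,3)))
for k in blobs(m):
    if cv2.contourArea(k)<100: continue
    r=cv2.minAreaRect(k); print("white",cv2.contourArea(k),r)
    if cv2.contourArea(k)>4000:
        W=np.array([P(q,.025) for q in k[:,0]]).astype(np.float32)
        r=cv2.minAreaRect(W*1000); print("plate mm",r,cv2.boxPoints(r))
    else: (u,v),rad=cv2.minEnclosingCircle(k); print(u,v,rad,P((u,v),.033),P((u,v),.035))
# board: corners by hand
for q,w in (((503,-2),'c(150,135)'),((624,402),'c(150,-80)'),((306,520),'c(-45,-80)')):
    print(w,P((q[0]/2.2+140,q[1]/2.2),.015))
for q,z,w in (((317,372),.033,'peg'),((258,124),.037,'pivot'),((147,147),.075,'pin'),((350,143),.031,'s1'),((405,120),.031,'s2')):
    print(w,P((q[0]/2.2+140,q[1]/2.2),z))
E
```

```text
red 667.0 (306.4741516113281, 48.43965148925781) (23.766464233398438, 30.725706100463867)
[[287.67242   43.568962]
 [315.91382   31.465515]
 [325.27588   53.31034 ]
 [297.0345    65.41379 ]] [array([0.4947, 0.0654]), array([0.4934, 0.0963]), array([0.5159, 0.0988]), array([0.5175, 0.0675])]
orange 36.0 (112.5, 191.5) (7.0, 7.0)
[array([ 0.5741, -0.1893]), array([ 0.5738, -0.1502])]
orange 53.5 (369.7500305175781, 91.75000762939453) (7.77817440032959, 8.485280990600586)
[array([0.5665, 0.1328]), array([0.5674, 0.1231])]
orange 91.0 (206.80003356933594, 66.90000915527344) (11.180339813232422, 10.733125686645508)
[array([ 0.4862, -0.0237]), array([ 0.4992, -0.0097])]
white 230.0 ((616.5, 253.5), (17.0, 21.0), 90.0)
618.0714111328125 253.5 12.327698707580566 [0.85471946 0.38558241] [0.85296218 0.38361075]
white 556.0 ((196.4100799560547, 246.9063262939453), (16.938175201416016, 51.911033630371094), 46.16913986206055)
196.5 247.0 26.856197357177734 [ 0.67035557 -0.11837325] [ 0.66974551 -0.117209  ]
white 372.0 ((290.5, 215.0), (20.0, 23.0), 90.0)
290.0 216.5 12.777032852172852 [0.6700681
[... 593 characters left out ...]
371), 18.434947967529297)
211.0 77.0 10.770429611206055 [ 0.49877673 -0.02127111] [ 0.49923433 -0.02071109]
white 672.5 ((245.14767456054688, 62.03886795043945), (21.090600967407227, 45.70829391479492), 59.74356460571289)
242.61643981933594 57.79452133178711 23.121524810791016 [0.49257516 0.01710204] [0.49307135 0.01742329]
white 1051.5 ((565.5, 56.0), (38.0, 35.0), 90.0)
565.5 56.0 20.52447509765625 [0.59602816 0.33924363] [0.5958806  0.33756032]
c(150,135) [0.47763014 0.15957101]
c(150,-80) [0.68712417 0.16809885]
c(-45,-80) [ 0.6961638  -0.02199732]
peg [0.61493034 0.01717632]
pivot [0.49724283 0.03231207]
pin [ 0.49917326 -0.00961089]
s1 [0.51776989 0.06961033]
s2 [0.51660394 0.09730227]
```

All the measurements agree with the sizes given:

| Quantity | Measured |
|---|---|
| Plate side | 100.6 mm |
| Peg | (0.6148, 0.0168) |
| Jig yaw | 92.5° |
| Plate yaw | 68.45° (0.42 rad clockwise of home) |
| Notch off peg | 6.9 mm |
| Stop, pivot and pin | within about 1.5 mm of the positions expected from the peg |

Next I'll go beside side x=96 near the dot.

Emit:
{"fn": "step_arm", "kwargs": {
  "steps": [
    [0.317,0.315,0.2,0,0,0.06,1],
    [0.317,0.315,0.2,0,0,0.06,1],
    [0.317,0.315,0.2,0,0,0.06,1],
    [0.317,0.315,0.2,0,0,0.06,1],
    [0.317,0.315,0.39,0,0,0.06,1],
    [0.317,0.315,0.39,0,0,0.06,1],
    [0.317,0.315,0.39,0,0,0.06,1],
    [0.317,0.315,0.39,0,0,0.06,1]
  ]
}}

```text
time_s: 2.92
position: [0.5846, 0.1638, 0.101]
tcp_rot: [[-0.93, 0.368, -0.001], [0.368, 0.93, -0.0], [0.001, -0.0, -1.0]]
force: [0.2, 0.2, 0.3]
opening: 0.0
grasp_force: 0.0
```

```bash
cat > st.py <<'E'
from h import *
# jig frame: report TCP in jig mm, and tool yaw relative to jig
J0=np.array([614.8,16.8]); a=np.radians(92.5); JX=np.array([np.cos(a),np.sin(a)]); JY=np.array([-JX[1],JX[0]])
def rep(s):
    R=np.array(s["tcp_rot"]); p=np.array(s["position"])*1000; d=p[:2]-J0
    yaw=np.degrees(np.arctan2(R[1,1],R[0,1]))
    print("t",s["time_s"],"jig",np.round([d@JX,d@JY,p[2]],1),"yaw-jig",round(yaw-92.5,2),"F jig",np.round([s["force"][:2]@JX,s["force"][:2]@JY,s["force"][2]],2))
    return d,yaw
def togo(s,x,y,z,yawrel):
    "normalised row numbers to reach jig pose from measured"
    R=np.array(s["tcp_rot"]); p=np.array(s["position"])
    q=np.append(J0+x*JX+y*JY,z)/1000; t=R.T@(q-p)/.3
    yaw=np.degrees(np.arctan2(R[1,1],R[0,1]))
    print("row",np.round(t,4),"turn z",round(-(yawrel+92.5-yaw)/45,4))
if __name__=="__main__":
    s=read_state(); rep(s)
E
python3 - <<'E'
from st import *
s=read_state(); rep(s); print(s["qvel"].round(2),s["tcp_rot"].round(4))
# target start: plate (118,80)
th=np.radians(68.45);px=np.array([np.cos(th),np.sin(th)]);py=np.array([-px[1],px[0]])
d=np.array([613.85,23.6])+119*px+80*py-J0
print(d@JX,d@JY); togo(s,d@JX,d@JY,43,-24)
E
```

```text
t 2.9167 jig [148.2  23.8 101. ] yaw-jig -24.1 F jig [ 0.23 -0.21  0.29]
[-0.75 -1.73 -2.26 -0.08 -0.06 -0.07] [[-9.298e-01  3.682e-01 -7.000e-04]
 [ 3.682e-01  9.298e-01 -0.000e+00]
 [ 7.000e-04 -3.000e-04 -1.000e+00]]
148.10729253065287 25.21118606700166
row [ 0.0041 -0.002   0.1934] turn z -0.0023
```

Emit:
{"fn": "step_arm", "kwargs": {
  "steps": [
    [0.004,0,0.1,0,0,0,1],
    [0.004,0,0.15,0,0,0,1],
    [0.004,0,0.17,0,0,0,1],
    [0.004,0,0.18,0,0,0,1],
    [0.004,0,0.187,0,0,0,1],
    [0.004,0,0.193,0,0,0,1],
    [0.004,0,0.193,0,0,0,1],
    [0.004,0,0.193,0,0,0,1]
  ]
}}

```text
time_s: 3.58
position: [0.5849, 0.1637, 0.0436]
tcp_rot: [[-0.929, 0.369, 0.002], [0.369, 0.929, 0.0], [-0.002, 0.001, -1.0]]
force: [0.5, 0.1, -0.0]
opening: 0.003
grasp_force: 0.0
```

Run:
```python
from st import *
import pickle
s=read_state(); rep(s); c=capture("wrist"); pickle.dump((c,s),open("w3.pkl","wb"))
cv2.imwrite("pics/w3.png",c["image"][:,:,::-1])
# planned arc: start x=120-> home 111, y=80
for th in (-24,-21,-18,-15,-12,-9,-6,-3,0):
    xo=111+ (119+6-111-0)*max(0,(-th-12))/12
    r=np.radians(th); x=xo*np.cos(r)-80*np.sin(r); y=xo*np.sin(r)+80*np.cos(r)
    print(th,round(xo,1)); togo(s,x,y,43,th)
```

```text
t 3.5833 jig [148.   23.4  43.6] yaw-jig -24.16 F jig [ 0.04 -0.53 -0.01]
-24 125.0
row [-0.0054 -0.0023  0.0019] turn z -0.0035
-21 121.5
row [ 0.0154 -0.0285  0.0019] turn z -0.0702
-18 118.0
row [ 0.0341 -0.0557  0.0018] turn z -0.1369
-15 114.5
row [ 0.0508 -0.0838  0.0018] turn z -0.2035
-12 111.0
row [ 0.0654 -0.1127  0.0017] turn z -0.2702
-9 111.0
row [ 0.0809 -0.1308  0.0017] turn z -0.3369
-6 111.0
row [ 0.0955 -0.1497  0.0017] turn z -0.4035
-3 111.0
row [ 0.109  -0.1694  0.0016] turn z -0.4702
0 111.0
row [ 0.1215 -0.1897  0.0016] turn z -0.5369
```

View pics/w3.png

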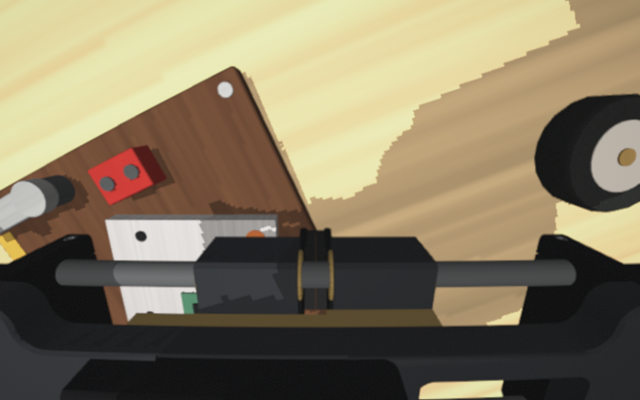

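The plate edge is at x≈277 px and the finger's edge at about 300 px, so there is roughly 15 mm of gap, and the tips look about 17 mm thick, not 30. I'll close in 12 mm first.

Emit:
{"fn": "step_arm", "kwargs": {
  "steps": [
    [0,-0.01,0.002,0,0,0,1],
    [0,-0.02,0.002,0,0,0,1],
    [0,-0.03,0.002,0,0,0,1],
    [0,-0.04,0.002,0,0,0,1],
    [0,-0.04,0.002,0,0,0,1]
  ]
}}

```text
time_s: 4.05
position: [0.5794, 0.1518, 0.042]
tcp_rot: [[-0.929, 0.37, -0.001], [0.37, 0.929, -0.0], [0.001, -0.0, -1.0]]
force: [-0.4, 0.1, -0.3]
opening: 0.006
grasp_force: 0.0
```

```bash
python3 st.py
```

```text
t 4.05 jig [136.4  29.4  42. ] yaw-jig -24.19 F jig [ 0.12  0.42 -0.33]
```

Emit:
{"fn": "step_arm", "kwargs": {
  "steps": [
    [0,-0.003,0,0,0,0,1],
    [0,-0.006,0,0,0,0,1],
    [0,-0.009,0,0,0,0,1],
    [0,-0.012,0,0,0,0,1],
    [0,-0.015,0,0,0,0,1],
    [0,-0.018,0,0,0,0,1]
  ]
}}

```text
time_s: 4.55
position: [0.5779, 0.1476, 0.042]
tcp_rot: [[-0.929, 0.369, 0.0], [0.369, 0.929, 0.0], [-0.0, 0.0, -1.0]]
force: [-0.2, 0.7, -0.1]
opening: 0.005
grasp_force: 0.5
```

Run:
```python
from st import *
import pickle
s=read_state(); rep(s); c=capture("wrist"); pickle.dump((c,s),open("w4.pkl","wb"))
im=c["image"]; 
# right edge of plate vs finger, rows 222..236
for v in (222,228,232): print(v,[tuple(int(k) for k in im[v,u]) for u in range(262,306,4)])
```

```text
t 4.55 jig [132.3  31.2  42. ] yaw-jig -24.14 F jig [ 0.71  0.16 -0.1 ]
222 [(127, 125, 122), (126, 123, 121), (136, 133, 130), (135, 133, 130), (134, 131, 128), (149, 146, 143), (142, 139, 137), (145, 143, 140), (149, 145, 142), (128, 125, 123), (78, 54, 41)]
228 [(222, 218, 215), (222, 219, 216), (231, 228, 226), (222, 219, 216), (227, 224, 221), (192, 187, 184), (211, 206, 202), (232, 228, 226), (164, 160, 157), (144, 140, 138), (39, 30, 25)]
232 [(203, 198, 193), (164, 160, 156), (164, 160, 157), (197, 179, 170), (167, 126, 112), (177, 162, 156), (191, 186, 183), (167, 163, 160), (162, 159, 155), (148, 144, 142), (15, 16, 16)]
```

Contact is imminent (edge ≈300 px, finger ≈302 px). I'll work out the arc about the peg.

```bash
cat > arc.py <<'E'
from st import *
import sys
def arc(ths,x0,x1,y=82,t0=-24):
    s=read_state(); rep(s)
    for th in ths:
        xo=x1+(x0-x1)*(th/t0); r=np.radians(th)
        print(th,end=" "); togo(s,xo*np.cos(r)-y*np.sin(r),xo*np.sin(r)+y*np.cos(r),42,th)
E
python3 -c "
from arc import *
arc(range(-23,-15),108,103)"
```

```text
t 4.6 jig [132.1  31.3  42. ] yaw-jig -24.15 F jig [ 1.31 -0.67 -0.12]
-23 row [ 0.0052 -0.0053  0.0001] turn z -0.0255
-22 row [ 0.0113 -0.011   0.0001] turn z -0.0478
-21 row [ 0.0173 -0.0167  0.0001] turn z -0.07
-20 row [ 0.0232 -0.0226  0.0001] turn z -0.0922
-19 row [ 0.0289 -0.0285  0.0001] turn z -0.1144
-18 row [ 0.0346 -0.0346  0.0001] turn z -0.1367
-17 row [ 0.0401 -0.0407  0.0001] turn z -0.1589
-16 row [ 0.0455 -0.047   0.0001] turn z -0.1811
```

Emit:
{"fn": "step_arm", "kwargs": {
  "steps": [
    [0.005,-0.005,0,0,0,-0.025,1],
    [0.011,-0.011,0,0,0,-0.048,1],
    [0.017,-0.017,0,0,0,-0.07,1],
    [0.023,-0.023,0,0,0,-0.092,1],
    [0.029,-0.029,0,0,0,-0.114,1],
    [0.035,-0.035,0,0,0,-0.137,1],
    [0.04,-0.041,0,0,0,-0.159,1],
    [0.046,-0.047,0,0,0,-0.181,1]
  ]
}}

```text
time_s: 5.27
position: [0.5596, 0.1394, 0.0421]
tcp_rot: [[-0.973, 0.232, 0.0], [0.232, 0.973, -0.0], [-0.0, 0.0, -1.0]]
force: [0.2, 0.1, -0.3]
opening: 0.005
grasp_force: 0.5
```

```bash
python3 -c "
from arc import *
arc(range(-15,-7),108,103)"
```

```text
t 5.2667 jig [124.8  49.8  42.1] yaw-jig -15.91 F jig [ 0.13 -0.24 -0.28]
-15 row [ 0.0053 -0.0053  0.0003] turn z -0.0202
-14 row [ 0.0113 -0.011   0.0003] turn z -0.0424
-13 row [ 0.0172 -0.0167  0.0003] turn z -0.0646
-12 row [ 0.023  -0.0225  0.0003] turn z -0.0869
-11 row [ 0.0287 -0.0284  0.0003] turn z -0.1091
-10 row [ 0.0343 -0.0344  0.0003] turn z -0.1313
-9 row [ 0.0398 -0.0405  0.0003] turn z -0.1535
-8 row [ 0.0451 -0.0468  0.0003] turn z -0.1758
```

Emit:
{"fn": "step_arm", "kwargs": {
  "steps": [
    [0.005,-0.005,0,0,0,-0.02,1],
    [0.011,-0.011,0,0,0,-0.042,1],
    [0.017,-0.017,0,0,0,-0.065,1],
    [0.023,-0.023,0,0,0,-0.087,1],
    [0.029,-0.029,0,0,0,-0.109,1]
  ]
}}

```text
time_s: 5.68
position: [0.5492, 0.1329, 0.0421]
tcp_rot: [[-0.989, 0.148, 0.0], [0.148, 0.989, -0.0], [-0.0, 0.0, -1.0]]
force: [-0.8, 1.2, 0.1]
opening: 0.007
grasp_force: 0.6
```

Run:
```python
from arc import *
import pickle
s=read_state(); c=capture("wrist"); pickle.dump((c,s),open("w5.pkl","wb"))
cv2.imwrite("pics/w5.png",cv2.resize(c["image"][:330,60:460,::-1],None,fx=1.8,fy=1.8))
arc(range(-10,-1),108,103)
```

```text
t 5.7333 jig [118.6  61.2  42. ] yaw-jig -10.98 F jig [ 1.31  0.01 -0.31]
-10 row [ 0.0039 -0.0039  0.    ] turn z -0.0217
-9 row [ 0.0098 -0.0095  0.    ] turn z -0.0439
-8 row [ 0.0157 -0.0152  0.0001] turn z -0.0661
-7 row [ 0.0214 -0.021   0.0001] turn z -0.0884
-6 row [ 0.027  -0.0269  0.0001] turn z -0.1106
-5 row [ 0.0325 -0.033   0.0001] turn z -0.1328
-4 row [ 0.0379 -0.0391  0.0001] turn z -0.155
-3 row [ 0.0432 -0.0453  0.0001] turn z -0.1772
-2 row [ 0.0484 -0.0516  0.0001] turn z -0.1995
```

View pics/w5.png

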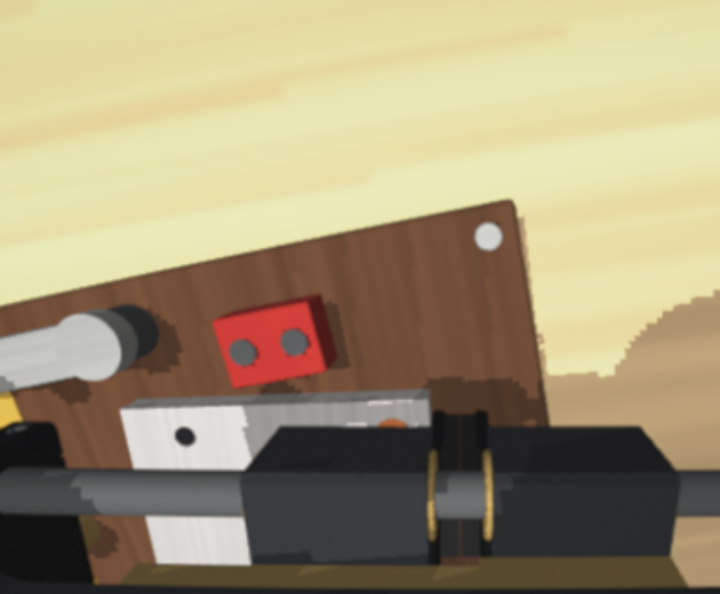

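The plate follows: its right edge is on the finger at (430,405) and the stop's near corner is at (235,386), a few mm clear. I'll continue the arc with force checks.

Emit:
{"fn": "step_arm", "kwargs": {
  "steps": [
    [0.004,-0.004,0,0,0,-0.022,1],
    [0.01,-0.01,0,0,0,-0.044,1],
    [0.016,-0.015,0,0,0,-0.066,1],
    [0.021,-0.021,0,0,0,-0.088,1]
  ]
}}

```text
time_s: 6.07
position: [0.5419, 0.1276, 0.042]
tcp_rot: [[-0.997, 0.079, -0.0], [0.079, 0.997, 0.0], [0.0, 0.0, -1.0]]
force: [0.2, 1.5, 0.0]
opening: 0.001
grasp_force: 0.6
```

```bash
python3 -c "
from arc import *
arc((-6,-5.5,-5,-4.5,-4,-3.5,-3),108,103)"
```

```text
t 6.0667 jig [113.9  68.   42. ] yaw-jig -7.04 F jig [ 1.54 -0.25  0.03]
-6 row [ 0.0081 -0.0066  0.    ] turn z -0.0231
-5.5 row [ 0.011  -0.0094  0.    ] turn z -0.0343
-5 row [ 0.014  -0.0122  0.    ] turn z -0.0454
-4.5 row [ 0.0169 -0.0151  0.    ] turn z -0.0565
-4 row [ 0.0198 -0.018   0.    ] turn z -0.0676
-3.5 row [ 0.0226 -0.0209  0.    ] turn z -0.0787
-3 row [ 0.0255 -0.0238  0.    ] turn z -0.0898
```

Emit:
{"fn": "step_arm", "kwargs": {
  "steps": [
    [0.004,-0.003,0,0,0,-0.012,1],
    [0.008,-0.0065,0,0,0,-0.023,1],
    [0.011,-0.0095,0,0,0,-0.034,1],
    [0.014,-0.012,0,0,0,-0.045,1]
  ]
}}

```text
time_s: 6.4
position: [0.5376, 0.1244, 0.042]
tcp_rot: [[-0.999, 0.045, -0.0], [0.045, 0.999, -0.0], [0.0, -0.0, -1.0]]
force: [0.8, 1.2, -0.0]
opening: 0.007
grasp_force: 0.4
```

```bash
python3 -c "
from arc import *
arc((-4.5,-4,-3.5,-3,-2.5,-2,-1),108,103)"
```

```text
t 6.4 jig [110.8  72.5  42. ] yaw-jig -5.07 F jig [ 1.18 -0.84 -0.01]
-4.5 row [ 0.0035 -0.003   0.    ] turn z -0.0126
-4 row [ 0.0065 -0.0058  0.    ] turn z -0.0237
-3.5 row [ 0.0094 -0.0086  0.    ] turn z -0.0349
-3 row [ 0.0123 -0.0114  0.0001] turn z -0.046
-2.5 row [ 0.0152 -0.0142  0.0001] turn z -0.0571
-2 row [ 0.0181 -0.0171  0.0001] turn z -0.0682
-1 row [ 0.0238 -0.0229  0.0001] turn z -0.0904
```

Emit:
{"fn": "step_arm", "kwargs": {
  "steps": [
    [0.0035,-0.003,0,0,0,-0.013,1],
    [0.0065,-0.006,0,0,0,-0.024,1],
    [0.0095,-0.0085,0,0,0,-0.035,1],
    [0.0125,-0.0115,0,0,0,-0.046,1]
  ]
}}

```text
time_s: 6.73
position: [0.5337, 0.1211, 0.042]
tcp_rot: [[-1.0, 0.009, -0.0], [0.009, 1.0, -0.0], [0.0, -0.0, -1.0]]
force: [0.8, 0.3, 0.2]
opening: 0.006
grasp_force: 0.4
```

Run:
```python
from arc import *
from meas import run
import pickle
s=read_state(); c=capture("wrist"); pickle.dump((c,s),open("w6.pkl","wb"))
cv2.imwrite("pics/w6.png",cv2.resize(c["image"][:330,60:460,::-1],None,fx=1.8,fy=1.8))
arc((-2.5,-2,-1.5,-1,-.5,0),108,103)
```

```text
t 6.7833 jig [107.7  76.7  42. ] yaw-jig -2.98 F jig [ 0.24  0.16 -0.58]
-2.5 row [ 0.0021 -0.0023  0.0001] turn z -0.0107
-2 row [ 0.0051 -0.0051  0.0001] turn z -0.0219
-1.5 row [ 0.008  -0.0079  0.0001] turn z -0.033
-1 row [ 0.011  -0.0107  0.0001] turn z -0.0441
-0.5 row [ 0.0139 -0.0136  0.0001] turn z -0.0552
0 row [ 0.0167 -0.0164  0.0001] turn z -0.0663
```

View pics/w6.png

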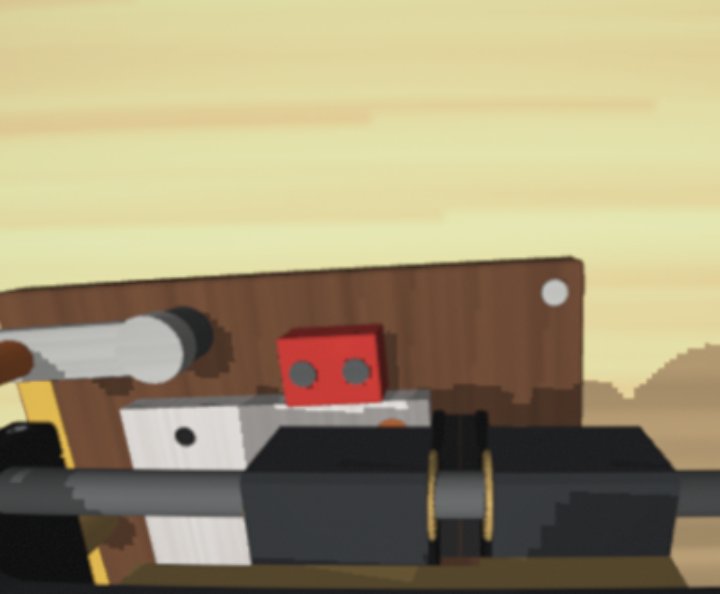

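The plate is nearly parallel to the jig, its upper edge at the stop's face (335,403), with about 4-5 mm left to slide in jig -x onto the peg. I'll finish the turn of the tool and push straight in -x by small steps.

Emit:
{"fn": "step_arm", "kwargs": {
  "steps": [
    [0,-0.001,0,0,0,-0.022,1],
    [0,-0.002,0,0,0,-0.044,1],
    [0,-0.003,0,0,0,-0.066,1],
    [0,-0.004,0,0,0,-0.066,1],
    [0,-0.005,0,0,0,-0.066,1]
  ]
}}

```text
time_s: 7.2
position: [0.5331, 0.12, 0.042]
tcp_rot: [[-0.999, -0.042, -0.001], [-0.042, 0.999, 0.0], [0.001, 0.0, -1.0]]
force: [-2.1, 2.9, -0.3]
opening: 0.003
grasp_force: 1.3
```

```bash
python3 st.py
```

```text
t 7.2 jig [106.6  77.1  42. ] yaw-jig -0.08 F jig [ 3.    1.93 -0.32]
```

Emit:
{"fn": "step_arm", "kwargs": {
  "steps": [
    [0,-0.0015,0,0,0,0,1],
    [0,-0.003,0,0,0,0,1],
    [0,-0.0045,0,0,0,0,1]
  ]
}}

```text
time_s: 7.45
position: [0.5328, 0.1191, 0.042]
tcp_rot: [[-0.999, -0.041, -0.002], [-0.041, 0.999, 0.001], [0.002, 0.001, -1.0]]
force: [-2.5, 6.5, 3.4]
opening: 0.005
grasp_force: 3.2
```

```bash
python3 st.py
```

```text
t 7.45 jig [105.8  77.4  42. ] yaw-jig -0.13 F jig [6.65 2.2  3.35]
```

Run:
```python
from st import *
from meas import run
import pickle
s=read_state(); rep(s); c=capture("wrist"); pickle.dump((c,s),open("w7.pkl","wb"))
c,s,T,im,hsv,P,blobs=run("w7.pkl")
def jig(q,z): d=P(q,z)*1000-J0; return np.round([d@JX,d@JY],1)
print("expected px corner(-4,96,25):",pix(c,np.append(J0-4*JX+96*JY,25)/1000,T),"stop front-left top",pix(c,np.append(J0+55*JX+96*JY,31)/1000,T))
h,S,V=[hsv[:,:,i].astype(int) for i in range(3)]
red=((h<6)|(h>174))&(S>150)&(V>150)
k=max(blobs(red),key=cv2.contourArea); b=cv2.boxPoints(cv2.minAreaRect(k)); print([ (q.round(1),jig(q,.031)) for q in b])
m=((S<40)&(V>195)); ks=[k for k in blobs(m) if cv2.contourArea(k)>150]
for k in ks: print(cv2.contourArea(k),cv2.boundingRect(k))
# plate left edge + top edge
for v in range(230,256,4):
    r=np.where(m[v,60:240])[0]; 
    if len(r): print("row",v,"left",r[0]+60,jig((r[0]+59.5,v),.025))
for u in range(135,200,10):
    r=np.where(m[205:300,u])[0]
    if len(r): print("col",u,"top",r[0]+205,jig((u,r[0]+204.5),.025))
y=[[int(V[v,u]) for v in range(214,234)] for u in (140,160,180)]; print(y)
cv2.imwrite("pics/w7.png",cv2.resize(c["image"][180:330,100:320,::-1],None,fx=3.5,fy=3.5))
```

```text
t 7.45 jig [105.8  77.4  42. ] yaw-jig -0.13 F jig [6.65 2.2  3.35]
expected px corner(-4,96,25): [124.41007147 220.13911886] stop front-left top [222.58161478 224.05581884]
[(array([221., 185.], dtype=float32), array([ 56.1, 117.9])), (array([276., 185.], dtype=float32), array([ 85.1, 117.8])), (array([276., 222.], dtype=float32), array([84.3, 97.2])), (array([221., 222.], dtype=float32), array([54.2, 97.2]))]
1264.0 (141, 288, 58, 25)
322.0 (207, 222, 77, 9)
2252.5 (128, 221, 65, 39)
row 230 left 129 [-2.7 89.9]
row 234 left 130 [-2.6 87.4]
row 238 left 131 [-2.4 84.9]
row 242 left 131 [-2.9 82.4]
row 246 left 132 [-2.8 79.8]
row 250 left 133 [-2.6 77.2]
row 254 left 134 [-2.5 74.6]
col 135 top 221 [ 2.3 95.8]
col 145 top 221 [ 8.2 95.8]
col 155 top 221 [14.1 95.8]
col 165 top 221 [19.9 95.8]
col 175 top 221 [25.7 95.8]
col 185 top 221 [31.5 95.8]
col 195 top 291 [31.7 50.1]
[[110, 108, 108, 105, 97, 101, 153, 208, 217, 215, 215, 215, 214, 214, 214, 214, 214, 214, 214, 214], [109, 107, 108, 109, 108, 104, 139, 207, 219, 217, 217, 216, 217, 216, 216, 216, 214, 182, 104, 44], [110, 109, 108, 108, 104, 96, 136, 207, 221, 220, 220, 219, 220, 219, 219, 219, 219, 219, 219, 218]]
```

View pics/w7.png

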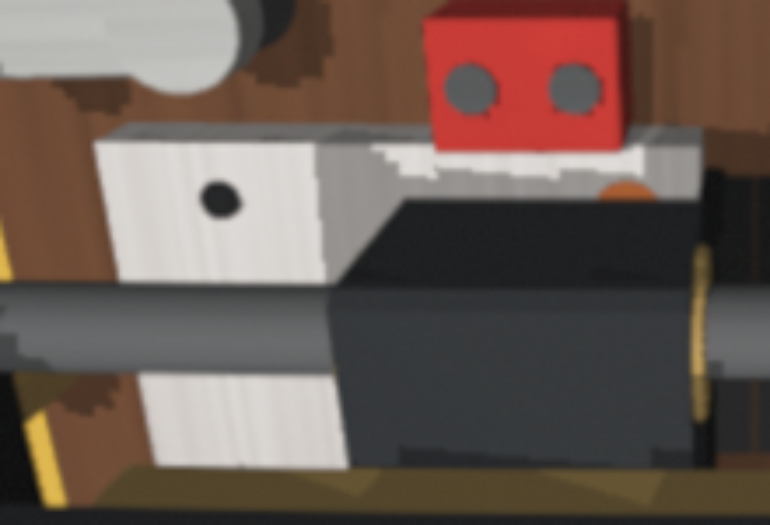

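The plate is flush with the stop: its upper edge reads a constant y=95.8 mm and its left edge a constant x≈-2.7 mm, against -4 expected at home. It may still be 1 mm off the peg in x. I'll press on gently.

Emit:
{"fn": "step_arm", "kwargs": {
  "steps": [
    [0,-0.001,0,0,0,0,1],
    [0,-0.001,0,0,0,0,1]
  ]
}}

```text
time_s: 7.67
position: [0.5327, 0.1189, 0.042]
tcp_rot: [[-0.999, -0.041, -0.002], [-0.041, 0.999, 0.001], [0.002, 0.001, -1.0]]
force: [-3.0, 5.4, 2.2]
opening: 0.009
grasp_force: 3.0
```

```bash
python3 st.py
```

```text
t 7.6667 jig [105.6  77.6  42. ] yaw-jig -0.13 F jig [5.51 2.78 2.16]
```

Emit:
{"fn": "step_arm", "kwargs": {
  "steps": [
    [0,0,0,0,0,0,1],
    [0,0,0,0,0,0,1]
  ]
}}

```text
time_s: 7.83
position: [0.5326, 0.1189, 0.042]
tcp_rot: [[-0.999, -0.042, -0.002], [-0.042, 0.999, 0.001], [0.002, 0.001, -1.0]]
force: [-3.4, 6.5, 2.0]
opening: 0.004
grasp_force: 3.0
```

```bash
python3 st.py
```

```text
t 7.8333 jig [105.6  77.6  42. ] yaw-jig -0.12 F jig [6.67 3.09 1.99]
```

The finger is also pushing the plate towards -y with 3 N, which unloads the stop. I'll ease it +y.

Emit:
{"fn": "step_arm", "kwargs": {
  "steps": [
    [0.0015,0,0,0,0,0,1],
    [0.003,0,0,0,0,0,1],
    [0.003,0,0,0,0,0,1]
  ]
}}

```text
time_s: 8.08
position: [0.5322, 0.1186, 0.042]
tcp_rot: [[-0.999, -0.042, -0.001], [-0.042, 0.999, 0.001], [0.001, 0.001, -1.0]]
force: [-2.9, 5.8, 2.5]
opening: 0.006
grasp_force: 2.5
```

```bash
python3 st.py
```

```text
t 8.0833 jig [105.3  78.1  42. ] yaw-jig -0.09 F jig [5.95 2.61 2.52]
```

Emit:
{"fn": "step_arm", "kwargs": {
  "steps": [
    [0.0015,0,0,0,0,0,1],
    [0.003,0,0,0,0,0,1],
    [0.003,0,0,0,0,0,1]
  ]
}}

```text
time_s: 8.33
position: [0.5319, 0.1184, 0.042]
tcp_rot: [[-0.999, -0.042, -0.0], [-0.042, 0.999, 0.001], [0.0, 0.001, -1.0]]
force: [-2.0, 5.6, 0.9]
opening: 0.007
grasp_force: 2.6
```

```bash
python3 st.py
```

```text
t 8.3333 jig [105.1  78.4  42. ] yaw-jig -0.09 F jig [5.69 1.76 0.9 ]
```

Emit:
{"fn": "step_arm", "kwargs": {
  "steps": [
    [0.002,-0.0007,0,0,0,0,1],
    [0.004,-0.0015,0,0,0,0,1],
    [0.004,-0.0015,0,0,0,0,1]
  ]
}}

```text
time_s: 8.58
position: [0.5318, 0.1183, 0.042]
tcp_rot: [[-0.999, -0.041, 0.002], [-0.041, 0.999, 0.001], [-0.002, 0.001, -1.0]]
force: [-0.9, 7.8, 0.1]
opening: 0.009
grasp_force: 3.6
```

```bash
python3 st.py
```

```text
t 8.5833 jig [105.   78.5  42. ] yaw-jig -0.12 F jig [7.85 0.59 0.09]
```

Emit:
{"fn": "step_arm", "kwargs": {
  "steps": [
    [0.002,-0.0007,0,0,0,0,1],
    [0.004,-0.0015,0,0,0,0,1],
    [0.004,-0.0015,0,0,0,0,1]
  ]
}}

```text
time_s: 8.83
position: [0.5317, 0.1182, 0.0421]
tcp_rot: [[-0.999, -0.041, 0.005], [-0.041, 0.999, 0.002], [-0.005, 0.002, -1.0]]
force: [1.6, 8.0, -3.0]
opening: 0.006
grasp_force: 4.5
```

```bash
python3 st.py
```

```text
t 8.8333 jig [104.9  78.6  42.1] yaw-jig -0.14 F jig [ 7.9  -1.93 -3.05]
```

Emit:
{"fn": "step_arm", "kwargs": {
  "steps": [
    [0,0,0,0,0,0,1],
    [0,0,0,0,0,0,1],
    [0,0,0,0,0,0,1],
    [0,0,0,0,0,0,1],
    [0,0,0,0,0,0,1],
    [0,0,0,0,0,0,1],
    [0,0,0,0,0,0,1],
    [0,0,0,0,0,0,1]
  ]
}}

```text
time_s: 9.5
position: [0.5317, 0.1182, 0.0421]
tcp_rot: [[-0.999, -0.041, 0.005], [-0.041, 0.999, 0.002], [-0.005, 0.002, -1.0]]
force: [1.5, 8.8, -1.9]
opening: 0.009
grasp_force: 4.5
```

```bash
cat > chk.py <<'E'
from st import *
from meas import run
import pickle
s=read_state(); rep(s); c=capture("wrist"); pickle.dump((c,s),open("w8.pkl","wb"))
for f in ("w7.pkl","w8.pkl"):
    c,s,T,im,hsv,P,blobs=run(f)
    g=cv2.cvtColor(im,cv2.COLOR_RGB2GRAY).astype(float)
    def edge(a): # subpixel strongest rise
        d=np.abs(np.diff(a)); i=d.argmax(); w=d[max(0,i-2):i+3]; return (np.arange(max(0,i-2),max(0,i-2)+len(w))*w).sum()/w.sum()+.5
    def jig(q,z): d=P(q,z)*1000-J0; return np.array([d@JX,d@JY])
    L=[jig((edge(g[v,110:150])+110,v),.025) for v in range(228,258,3)]
    red=im[:,:,0].astype(float)-im[:,:,1]
    A=[jig((edge(red[v,205:240])+205,v),.031)[0] for v in range(192,218,3)]
    B=[jig((edge(red[v,262:295])+262,v),.031)[0] for v in range(192,218,3)]
    print(f,"plate left x",np.round(np.median(L,0)[0],2),"stop left/right",np.round([np.median(A),np.median(B)],2))
E
python3 chk.py
```

```text
t 9.5 jig [104.9  78.6  42.1] yaw-jig -0.13 F jig [ 8.76 -1.89 -1.87]
w7.pkl plate left x -3.02 stop left/right [55.68 84.98]
w8.pkl plate left x -3.8 stop left/right [55.7 82.3]
```

The push holds at about 8.8 N, and the left edge has advanced to -3.8 mm (expected -4). The plate has been seated for 0.67 s. I'll back off in +x, then lift.

Emit:
{"fn": "step_arm", "kwargs": {
  "steps": [
    [-0.004,0.002,0,0,0,0,1],
    [-0.005,0.005,0,0,0,0,1],
    [-0.005,0.02,0,0,0,0,1],
    [-0.005,0.06,0,0,0,0,1],
    [-0.005,0.06,-0.1,0,0,0,1],
    [-0.005,0.06,-0.2,0,0,0,1],
    [-0.005,0.06,-0.3,0,0,0,1],
    [-0.005,0.06,-0.3,0,0,0,1]
  ]
}}

```text
time_s: 10.22
position: [0.5342, 0.1358, 0.1372]
tcp_rot: [[-0.999, -0.043, 0.012], [-0.043, 0.999, 0.0], [-0.012, -0.0, -1.0]]
force: [0.6, -0.2, 0.0]
opening: 0.005
grasp_force: 0.0
```

Run:
```python
from st import *
s=read_state(); rep(s)
# pin start (jig -22,118); fingers beside it on +y side
togo(s,-24,118+40,80+50,0)
togo(s,-24,118+32,75,0)
```

```text
t 10.2167 jig [122.4  75.3 137.2] yaw-jig -0.03 F jig [-0.18 -0.59  0.05]
row [ 0.2757 -0.4881  0.0212] turn z -0.0007
row [ 0.2512 -0.488   0.2048] turn z -0.0007
```

Emit:
{"fn": "step_arm", "kwargs": {
  "steps": [
    [0.25,-0.49,0,0,0,1,1],
    [0.25,-0.49,0,0,0,1,1],
    [0.25,-0.49,0,0,0,1,1],
    [0.25,-0.49,0,0,0,1,1],
    [0.25,-0.49,0,0,0,1,1],
    [0.25,-0.49,0,0,0,1,1],
    [0.25,-0.49,0,0,0,1,1],
    [0.25,-0.49,0,0,0,1,1]
  ]
}}

```text
time_s: 10.88
position: [0.4618, -0.0154, 0.1319]
tcp_rot: [[-0.735, 0.678, 0.0], [0.678, 0.735, -0.0], [-0.001, -0.0, -1.0]]
force: [-0.2, -0.8, -0.2]
opening: 0.005
grasp_force: 0.0
```

Emit:
{"fn": "step_arm", "kwargs": {
  "steps": [
    [0,0,0,0,0,1,1],
    [0,0,0,0,0,1,1],
    [0,0,0,0,0,1,1],
    [0,0,0,0,0,1,1],
    [0,0,0,0,0,1,1],
    [0,0,0,0,0,1,1],
    [0,0,0,0,0,1,1],
    [0,0,0,0,0,1,1]
  ]
}}

```text
time_s: 11.55
position: [0.4619, -0.0146, 0.1319]
tcp_rot: [[-0.044, 0.999, 0.0], [0.999, 0.044, -0.0], [-0.0, 0.0, -1.0]]
force: [-0.6, -0.6, 1.1]
opening: 0.005
grasp_force: 0.0
```

Run:
```python
from st import *
s=read_state(); rep(s); print(s["joint_positions"].round(1))
togo(s,-22,148,70,-90)
# plate check from the top view: plate mask and clip
c=capture("top"); T=wfc(c)
im=c["image"]; hsv=cv2.cvtColor(im,cv2.COLOR_RGB2HSV); h,S,V=[hsv[:,:,i].astype(int) for i in range(3)]
for n,p in (("c(96,96)",(96,96)),("(-4,96)",(-4,96)),("(96,-4)",(96,-4))):
    print(n,pix(c,np.append(J0+p[0]*JX+p[1]*JY,25)/1000,T).round(1))
cv2.imwrite("pics/top2.png",cv2.resize(im[145:250,245:345,::-1],None,fx=5.7,fy=5.7,interpolation=cv2.INTER_CUBIC))
m=((S<40)&(V>110)).astype(np.uint8); m=cv2.morphologyEx(m,cv2.MORPH_OPEN,np.ones((3,3)))
cs,_=cv2.findContours(m,0,1)
for k in cs:
    b=cv2.boundingRect(k)
    if cv2.contourArea(k)>300 and 245<b[0]<345:
        W=np.array([onz(c,*q[0],.025,T)[:2]*1000-J0 for q in k]); W=np.c_[W@JX,W@JY].astype(np.float32)
        print(cv2.contourArea(k),cv2.minAreaRect(W))
```

```text
t 11.55 jig [-24.7 154.1 131.9] yaw-jig -89.99 F jig [-0.61  0.63  1.13]
[-15.7  29.3 111.2  -0.   39.5 -18.2]
row [0.0092 0.0204 0.2064] turn z 0.0003
c(96,96) [278.8 225. ]
(-4,96) [316.9 222.7]
(96,-4) [276.7 187.1]
```

Run:
```python
from st import *
from meas import run
import pickle
s=read_state(); c=capture("wrist"); pickle.dump((c,s),open("w9.pkl","wb"))
c,s,T,im,hsv,P,blobs=run("w9.pkl")
h,S,V=[hsv[:,:,i].astype(int) for i in range(3)]
E=lambda x,y,z: pix(c,np.append(J0+x*JX+y*JY,z)/1000,T)
print("exp corners",E(96,96,25),E(-4,96,25),E(96,-4,25),"peg",E(0,0,33))
m=cv2.morphologyEx(((S<60)&(V>90)).astype(np.uint8),cv2.MORPH_OPEN,np.ones((3,3)))
for k in blobs(m):
    if cv2.contourArea(k)>800:
        W=np.array([P(q[0],.025)*1000-J0 for q in k]); W=np.c_[W@JX,W@JY].astype(np.float32)
        print(cv2.contourArea(k),cv2.boundingRect(k),[np.round(x,1) for x in cv2.minAreaRect(W)],W.min(0).round(1),W.max(0).round(1))
```

```text
exp corners [389.80434069  56.11312469] [381.96323158 181.90271126] [515.02799605  58.960923  ] peg [496.98611315 179.85059399]
1106.5 (491, 285, 37, 40) [array([-130.3,  -38. ]), array([46.8, 37.3]), np.float64(0.3)] [-153.6  -56.8] [-106.9  -19.3]
1289.5 (347, 143, 26, 85) [array([ -8.2, 115.2]), array([74.9, 21.1]), np.float64(2.7)] [-45.7 105.7] [ 29.1 127. ]
14901.5 (382, 56, 133, 133) [array([43.6, 42. ]), array([109.5, 105.4]), np.float64(89.9)] [ -9.1 -12.7] [96.3 96.8]
```

Emit:
{"fn": "step_arm", "kwargs": {
  "steps": [
    [0.009,0,0.1,0,0,0,1],
    [0.009,0,0.2,0,0,0,1],
    [0.009,0.02,0.206,0,0,0,1],
    [0.009,0.02,0.206,0,0,0,1]
  ]
}}

```text
time_s: 11.98
position: [0.4681, -0.0119, 0.0692]
tcp_rot: [[-0.043, 0.999, -0.002], [0.999, 0.043, 0.0], [0.001, -0.002, -1.0]]
force: [0.4, -0.7, 0.3]
opening: 0.006
grasp_force: 0.0
```

Run:
```python
from st import *
s=read_state(); rep(s)
d=18
for ph in (0,0,6,12,18,24,30,36):
    f=np.radians(ph); pin=np.array([20-42*np.cos(f),118-42*np.sin(f)]); v=np.array([np.sin(f),-np.cos(f)])
    q=pin-d*v; print(ph,end=" "); togo(s,q[0],q[1],70,ph-90)
```

```text
t 11.9833 jig [-22.3 147.8  69.2] yaw-jig -90.01 F jig [-0.75 -0.41  0.33]
0 row [ 0.001   0.0394 -0.0027] turn z -0.0003
0 row [ 0.001   0.0394 -0.0027] turn z -0.0003
6 row [-0.0045  0.0544 -0.0027] turn z -0.1336
12 row [-0.0084  0.0698 -0.0027] turn z -0.267
18 row [-0.0107  0.0856 -0.0027] turn z -0.4003
24 row [-0.0113  0.1016 -0.0028] turn z -0.5336
30 row [-0.0102  0.1175 -0.0028] turn z -0.667
36 row [-0.0075  0.1332 -0.0028] turn z -0.8003
```

The plate is home: its blob spans px 382-515 by 56 against the expected 382-515 by 56. Now I'll swing the clip.

Emit:
{"fn": "step_arm", "kwargs": {
  "steps": [
    [0,0.02,0,0,0,0,1],
    [0.001,0.039,0,0,0,0,1],
    [-0.004,0.054,0,0,0,-0.133,1],
    [-0.008,0.07,0,0,0,-0.267,1],
    [-0.011,0.086,0,0,0,-0.4,1],
    [-0.011,0.102,0,0,0,-0.533,1],
    [-0.01,0.117,0,0,0,-0.667,1],
    [-0.007,0.133,0,0,0,-0.8,1]
  ]
}}

```text
time_s: 12.65
position: [0.5085, -0.0126, 0.0719]
tcp_rot: [[-0.626, 0.78, 0.002], [0.78, 0.626, -0.001], [-0.002, 0.001, -1.0]]
force: [-0.8, -0.4, -0.8]
opening: 0.001
grasp_force: 0.5
```

Run:
```python
from st import *
s=read_state(); rep(s)
d=18
for ph in (36,42,48,54,60,66,72,76):
    f=np.radians(ph); pin=np.array([20-42*np.cos(f),118-42*np.sin(f)]); v=np.array([np.sin(f),-np.cos(f)])
    q=pin-d*v; print(ph,end=" "); togo(s,q[0],q[1],70,ph-90)
```

```text
t 12.65 jig [-24.7 107.5  71.9] yaw-jig -53.75 F jig [-0.35  0.81 -0.76]
36 row [ 0.0012 -0.0006  0.0063] turn z 0.0055
42 row [-0.0043  0.0143  0.0063] turn z -0.1278
48 row [-0.0083  0.0297  0.0063] turn z -0.2612
54 row [-0.0107  0.0455  0.0064] turn z -0.3945
60 row [-0.0113  0.0614  0.0064] turn z -0.5278
66 row [-0.0104  0.0773  0.0064] turn z -0.6612
72 row [-0.0077  0.0931  0.0064] turn z -0.7945
76 row [-0.005   0.1034  0.0064] turn z -0.8834
```

Emit:
{"fn": "step_arm", "kwargs": {
  "steps": [
    [-0.004,0.014,0.003,0,0,-0.128,1],
    [-0.008,0.03,0.003,0,0,-0.261,1],
    [-0.011,0.046,0.003,0,0,-0.394,1],
    [-0.011,0.061,0.003,0,0,-0.528,1],
    [-0.01,0.077,0.003,0,0,-0.661,1],
    [-0.008,0.093,0.003,0,0,-0.794,1],
    [-0.005,0.103,0.003,0,0,-0.883,1],
    [-0.005,0.103,0.003,0,0,-0.883,1]
  ]
}}

```text
time_s: 13.32
position: [0.5344, 0.0057, 0.0711]
tcp_rot: [[-0.979, 0.203, 0.004], [0.203, 0.979, -0.001], [-0.004, -0.0, -1.0]]
force: [-0.6, -0.3, -0.7]
opening: 0.003
grasp_force: 0.1
```

Run:
```python
from st import *
s=read_state(); rep(s)
d=18
for ph in (80,82,84,86,88,90):
    f=np.radians(ph); pin=np.array([20-42*np.cos(f),118-42*np.sin(f)]); v=np.array([np.sin(f),-np.cos(f)])
    q=pin-d*v; print(ph,end=" "); togo(s,q[0],q[1],70,ph-90)
```

```text
t 13.3167 jig [-7.6 80.8 71.1] yaw-jig -14.22 F jig [-0.31  0.64 -0.7 ]
80 row [-0.0013  0.0092  0.0038] turn z -0.0938
82 row [-0.0029  0.0142  0.0038] turn z -0.1382
84 row [-0.0044  0.0193  0.0038] turn z -0.1826
86 row [-0.0057  0.0245  0.0038] turn z -0.2271
88 row [-0.0068  0.0297  0.0038] turn z -0.2715
90 row [-0.0077  0.0349  0.0038] turn z -0.316
```

Emit:
{"fn": "step_arm", "kwargs": {
  "steps": [
    [-0.001,0.009,0.002,0,0,-0.094,1],
    [-0.003,0.014,0.002,0,0,-0.138,1],
    [-0.004,0.019,0.002,0,0,-0.183,1],
    [-0.005,0.023,0.002,0,0,-0.22,1],
    [-0.005,0.026,0.002,0,0,-0.24,1],
    [-0.005,0.026,0.002,0,0,-0.24,1]
  ]
}}

```text
time_s: 13.82
position: [0.5373, 0.0126, 0.07]
tcp_rot: [[-1.0, 0.019, 0.004], [0.019, 1.0, -0.001], [-0.004, -0.001, -1.0]]
force: [1.1, -0.7, 2.1]
opening: 0.005
grasp_force: 0.9
```

Run:
```python
from st import *
import pickle
s=read_state(); rep(s)
c=capture("wrist"); pickle.dump((c,s),open("wa.pkl","wb"))
hsv=cv2.cvtColor(c["image"],cv2.COLOR_RGB2HSV).astype(int)
m=((hsv[:,:,0]>=5)&(hsv[:,:,0]<16)&(hsv[:,:,1]>150)&(hsv[:,:,2]>120)).astype(np.uint8)
for k in cv2.findContours(m,0,1)[0]:
    if cv2.contourArea(k)>20:
        u,v=cv2.minEnclosingCircle(k)[0]; d=onz(c,u,v,.075,wfc(c,s))[:2]*1000-J0; print(cv2.contourArea(k),u,v,d@JX,d@JY)
```

```text
t 13.8167 jig [-0.8 77.6 70. ] yaw-jig -3.6 F jig [-0.78 -1.09  2.11]
166.5 440.6666564941406 214.4166717529297 61.429308346348215 103.36843998685083
```

Emit:
{"fn": "step_arm", "kwargs": {
  "steps": [
    [0,0.003,0,0,0,0,1],
    [0,0.006,0,0,0,0,1],
    [0,0.006,0,0,0,0,1],
    [0,0.006,0,0,0,0,1]
  ]
}}

```text
time_s: 14.2
position: [0.5364, 0.0141, 0.0691]
tcp_rot: [[-1.0, 0.018, 0.001], [0.018, 1.0, -0.001], [-0.001, -0.001, -1.0]]
force: [1.6, -4.4, 2.9]
opening: 0.007
grasp_force: 2.4
```

```bash
python3 st.py
```

```text
t 14.2 jig [ 0.7 78.4 69.1] yaw-jig -3.55 F jig [-4.44 -1.44  2.87]
```

The end stop is felt at 4.4 N, so the clip is closed. I'll back off, rise and move away for the final look.

Emit:
{"fn": "step_arm", "kwargs": {
  "steps": [
    [0,-0.02,0,0,0,0,1],
    [0,-0.08,0,0,0,0,1],
    [0,-0.08,-0.1,0,0,0,1],
    [0,-0.08,-0.2,0,0,0,1],
    [-0.1,-0.08,-0.35,0,0,0,1],
    [-0.25,0,-0.45,0,0,0,1],
    [-0.4,0.1,-0.45,0,0,0,1],
    [-0.4,0.1,-0.45,0,0,0,1]
  ]
}}

```text
time_s: 14.87
position: [0.6577, 0.0433, 0.2058]
tcp_rot: [[-1.0, 0.02, 0.002], [0.02, 1.0, 0.001], [-0.002, 0.001, -1.0]]
force: [0.4, -0.7, 0.5]
opening: 0.004
grasp_force: 0.0
```

Run:
```python
from st import *
from meas import run
import pickle
s=read_state(); rep(s); c=capture("wrist"); pickle.dump((c,s),open("wb.pkl","wb"))
c,s,T,im,hsv,P,blobs=run("wb.pkl")
E=lambda x,y,z: tuple(int(round(k)) for k in 2.0*pix(c,np.append(J0+x*JX+y*JY,z)/1000,T)-[280,0])
b=cv2.resize(im[:270,140:520,::-1],None,fx=2,fy=2).copy()
for p in ((96,96,25),(-4,96,25),(96,-4,25),(0,0,33),(8,-4,25)): cv2.circle(b,E(*p),3,(255,0,255),1)
cv2.imwrite("pics/wb.png",b)
```

```text
t 14.8667 jig [ 24.6 -44.  205.8] yaw-jig -3.62 F jig [-0.67 -0.35  0.51]
```

View pics/wb.png

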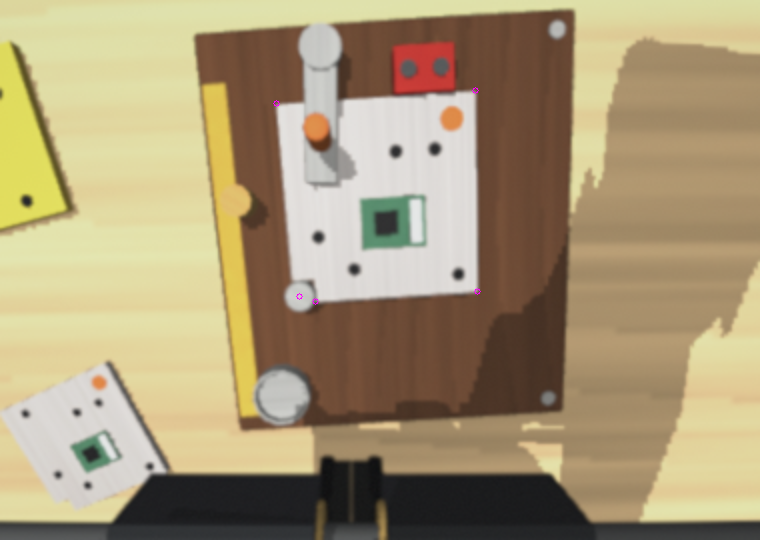

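The plate sits on its predicted home corners: (277,103), (475,91), (477,291). The peg (299,296) is in the notch, the clip lies over the plate with its pin at (316,127), and the standoff and tin are where they were. Handing in.

```bash
python3 -c "
from rig import *
print(hand_in())"
```

```text
the job is handed in; nothing more can be done
None
```

I handed the job in at about 15 s: the plate is seated against peg and stop, the clip is closed over it, and the arm is clear. The press was held for 0.67 s at about 9 N measured at the wrist. The judge returned no verdict, and I had no direct reading of the forces on peg and stop.

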